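Stop the jerrican-lid lap desk rocking and log its level

ROBOT

A 7-joint arm with a two-finger parallel gripper is mounted at the origin on the work surface. World frame = base frame: x ahead of the robot, y to its left, z up, the work surface at z = 0. Lengths are in m, angles in rad, forces in N, time in s.
With the tool pointing down it reaches from about 0.425 to 0.95 m from the base axis. Payload 4.7 kg.
Tool frame: the origin (TCP) lies on the centre line of the jaws, within the pads' length; the fingertips stand 14 mm ahead of it and the grasp point (between the pads) lies 5 mm behind it (robot.nose_length is the z of the fingertips in the tool frame, in m); z points along the fingers, y is the line along which they close (so a half turn about z gives the same grasp; the last joint's range is limited). The gripper opens to 85 mm and grips with 20 to 120 N. Pads are 22 mm wide; open, the fingers measure 114 mm over their backs; the gripper's body (76 mm by 85 mm) begins 54 mm behind the grasp point. The pads swing forward as they close: fully open they stand 13 mm farther back than shut.
Start: joints at [-1.222, 0.469, -0.049, 1.532, 0.024, 1.141, -0.082], TCP at [0.249, 0.627, 0.245] pointing down, gripper open.
Joint ranges: [-2.59, 2.59], [-0.33, 1.99], [-1.39, 1.29], [0.1, 2.45], [-1.04, 4.18], [0.21, 1.99], [-2.66, 2.66]. Speed limits (rad/s): [2.57, 2.57, 3.14, 3.14, 3.14, 3.14, 3.14].

INTERFACE

Orientations are given as [roll, pitch, yaw] about the fixed x, y, z axes, in that order (R = Rz(yaw) Ry(pitch) Rx(roll)).
In Python, from plant import robot gives the robot as it stands.
- The arm moves only by the tool send_rows, never from a script. Its argument "commands" is a list of rows, each an object with "translation": the shift along the world's x, y, z in m, a list of three; "rot": the turn, a rotation vector about the world's x, y, z in degrees, a list of three; "gripper": the closure, from -1 (fully open) to 1 (shut). In form: [{"translation": [tx, ty, tz], "rot": [wx, wy, wz], "gripper": gripper}, ...]. A call has 1 to 8 rows; each row shifts and turns the commanded pose from where the row before left it; what a row does not reach is not made up. A row lasts 1/10 s, in which the tool goes at most 50 mm and 8.59 degrees, less where a joint would pass 70% of its speed; a pose out of reach is approached as far as the arm can. A call with a gripper value outside its range is refused whole. The fingers move at their own pace and stop on an object; "newtons" is the grip in N (left out, the last holds). Time passes only in rows, so rows that do not move let the fingers close. It gives the time, the measured TCP pose, the force, the opening and the grip force at its end, in the units of the state.
- robot.sense(): the state, without advancing time (a new reading comes with each control period).
- robot.capture(name): name is "scene" or "top" or "wrist"; returns the picture (420x560x3 uint8, red, green, blue); there is no depth.
- robot.camera_params(name): a dict with "mtx" (3x3 intrinsics, pixels), "R" (3x3) and "t" (3): a world point X has camera coordinates R X + t; the wrist camera has in their place "T_tool_cam" (4x4, takes a point from camera to tool coordinates, whose origin is the TCP and whose axes are the flange's). Camera axes: x right, y down, z forward; pixel columns grow to the right and rows downward; lengths in m; the calibration is good to about 2 mm. A picture is of the moment at which its call begins: read the wrist's pose just before it. camera_params takes no time and is no camera call.
- robot.close_job(): hands the job in; it is judged then, once.
Trained networks look in the newest picture that a camera, given by its name, has taken for a name from the list of things; names that differ only in an ending like _2 or _b are one class to them, and where a whole thing is asked for, a point or a joint stands for the part that bears it (a point fixed in the world has none). Each returns a list of dicts, best first, with "score" (0 to 1); they miss things now and then, are a little off and sometimes report something else, mostly with a low value. They report only what shows in the picture. A call takes as long as a camera call.
- robot.look_for(camera, name): "centre" ([column, row] in pixels, amid what is visible of it).
- robot.mark_of(camera, name): "centre" ([column, row] in pixels: a listed point, or the origin of a listed thing).
The state is a dict: "time": time; "q": joint angles; "qd": joint speeds; "joint_efforts": joint torques, N m; "position": TCP position; "eef_rot": TCP orientation; "ft_force": force on the tool from outside, world axes, zero at the start; "moment": the same for the moment, N m; "opening": finger opening in m; "gripper_force": force on a finger pad.
Only numpy, scipy, OpenCV 4.12 (cv2) and the standard library are available. Lean on these libraries where they do the work, as an engineer would, in place of code of your own. Each camera call takes 0.05 s, during which the arm holds its last target. There are 200 camera calls.

TASK

The lap desk rocks because its two screw feet are too short. Turn their black wing handles clockwise until the desk stands level with all four feet on the table and no longer rocks; then, and only then, press the round key of the level gauge on the desk fully down and release it, and after that the long bar key. Press one key at a time, do not shift the desk much, and leave the other things lying where they are.

Things in the scene. Friction and masses are not known exactly. Their poses are not given: they have to be found in the camera images.
- desk: Lap desk: grey plastic jerrican lid 210 x 280 mm, loose, 1.5 kg laden. Origin: its middle, at foot-tip level; x along the short side (away from the robot, yaw within 0.3 rad), y along the long side (robot's left), z up. Top at 36 mm. Fixed feet near right (-78, -112 mm) and far left (78, 112), screw feet near left (-78, 112) and far right (78, -112). Rocks about the line through the fixed feet.
- foot_near (a joint): Screw foot, near left corner: black wing handle (upright bar 60 x 14 mm, 32 high), stem and rubber ball foot, one piece. Value in rad grows clockwise seen from above = foot down, 2 mm per rad. At 0 as long as the fixed feet, wing parallel to the desk's x (short side). Starts at -2.5 to -1.7 (too short), can overrun to 1.6. Takes 0.06 N m to turn, stays where left.
- foot_near_grip (a point): Where to grip the wing from above, across its thickness: on the screw axis, 70 mm above this foot's tip, 34 mm above the desk top at joint 0, 11 mm below the wing's top. x along the wing, y across it; turns with it. While the foot stands on the table this point keeps its height as it is screwed (the desk climbs the thread); if the foot hangs free, the handle sinks instead.
- foot_near_tip (a point): Lowest point of the near left screw foot (rubber ball, 24 mm diameter). Its height is 0 when it stands on the table.
- foot_far (a joint): Screw foot, far right corner: black wing handle (upright bar 60 x 14 mm, 32 high), stem and rubber ball foot, one piece. Value in rad grows clockwise seen from above = foot down, 2 mm per rad. At 0 as long as the fixed feet, wing parallel to the desk's x (short side). Starts at -2.5 to -1.7 (too short), can overrun to 1.6. Takes 0.06 N m to turn, stays where left.
- foot_far_grip (a point): Where to grip the wing from above, across its thickness: on the screw axis, 70 mm above this foot's tip, 34 mm above the desk top at joint 0, 11 mm below the wing's top. x along the wing, y across it; turns with it. While the foot stands on the table this point keeps its height as it is screwed (the desk climbs the thread); if the foot hangs free, the handle sinks instead.
- foot_far_tip (a point): Lowest point of the far right screw foot (rubber ball, 24 mm diameter). Its height is 0 when it stands on the table.
- fixed_near_tip (a point): Lowest point of the near right fixed foot (rubber ball, 24 mm diameter). Its height is 0 when it stands on the table.
- fixed_far_tip (a point): Lowest point of the far left fixed foot (rubber ball, 24 mm diameter). Its height is 0 when it stands on the table.
- round_key (a joint): Round black spring key, 26 mm diameter, left one of two on the level gauge (aluminium block 56 x 112 x 20 mm fixed to the desk, near right, green window between the keys). Value: depth pressed in m, 0 up, 0.005 fully down. Starts to move at 2 N, fully down at 5 N; springs back.
- round_key_top (a point): Centre of the top face of the round key, 64 mm above the foot tips when up (8 mm above the gauge); at (-48, -3) mm in the desk's frame.
- bar_key (a joint): Long black bar-shaped spring key, 44 x 18 mm (long way along the desk's short side), on the same gauge, 64 mm to the right of the round key. Value and spring as for the round key.
- bar_key_top (a point): Centre of the top face of the bar key, 64 mm above the foot tips when up; at (-48, -67) mm in the desk's frame.
- compass_box: Bystander: white plastic compass box, 60 x 120 x 22 mm, loose on the far left part of the desk. Origin: centre of its underside.
- counter_a: Bystander: smooth wooden counter, 36 mm diameter, 9 mm thick, loose on the middle of the desk. Origin: centre of its underside.
- counter_b: Bystander: the other such counter, farther right on the desk.
- pencil: Bystander: yellow mechanical pencil, 132 mm long, on the table left of the desk. Origin: centre of its underside.
- tape_clip: Bystander: steel tape clip, 65 x 30 x 20 mm, on the table right of the desk. Origin: centre of its underside.
- mug: Bystander: white mug, 80 mm diameter, 90 mm high, on the table left of the desk. Origin: centre of its underside.
- set_square: Bystander: wooden set square, legs 200 and 135 mm, 6 mm thick, on the table right of the desk. Origin: middle of the underside of the long leg.

How it is judged:
By the outcome, as a careful person would: the job done as asked, in the order asked, and still so for the second after the job is handed in, with the robot touching nothing.
It also fails if it takes over 72 s, if anything falls off the work surface, if the arm or the gripper's body presses on something with over 40 N, if the wrist force passes 120 N, or if a joint passes its speed limit or range.

## Working session

There is one attempt and no reset: what is moved stays moved. The work goes in short steps, Python scripts to look and compute and a tool call to move; the robot and the scene stay as the last step left them, time stands still between calls to the robot, and variables do not carry over. Pictures are saved under pics/ and viewed, at most 10 in all, crops included, and the job is handed in when it is done.

Besides the shell and the picture viewer there is one more tool, called by a JSON object that holds its "api" and its "payload", one argument or row to a line. send_rows: Moves the arm, as the interface text tells. Its arguments: {"type":"object","properties":{"commands":{"type":"array","items":{"type":"object","properties":{"translation":{"type":"array","items":{"type":"number"}},"rot":{"type":"array","items":{"type":"number"}},"gripper":{"type":"number"}}}},"newtons":{"type":"number"}},"required":["commands"]}

```bash
ls; mkdir -p pics
cat > h.py <<'E'
import numpy as np, cv2
from plant import robot
def cam(n):
    p=robot.camera_params(n); return p
def save(n,f):
    im=robot.capture(n); cv2.imwrite('pics/'+f+'.png',im[:,:,::-1]); return im
def P(n):
    p=robot.camera_params(n); return np.array(p['mtx'])@np.c_[np.array(p['R']),np.array(p['t'])]
def tri(a,b,Pa=None,Pb=None):
    Pa=P('scene') if Pa is None else Pa; Pb=P('top') if Pb is None else Pb
    X=cv2.triangulatePoints(Pa,Pb,np.array(a,float).reshape(2,1),np.array(b,float).reshape(2,1))
    return (X[:3]/X[3]).ravel()
def proj(n,X):
    x=P(n)@np.r_[X,1]; return x[:2]/x[2]
def atz(Pm,uv,z):
    A=np.c_[Pm[:,0],Pm[:,1],-np.r_[uv,1]]; return np.linalg.solve(A,-(Pm[:,2]*z+Pm[:,3]))[:2]
def Pw(s):
    from scipy.spatial.transform import Rotation as R
    p=robot.camera_params('wrist'); T=np.eye(4); T[:3,:3]=R.from_euler('xyz',s['eef_rot']).as_matrix(); T[:3,3]=s['position']
    M=np.linalg.inv(T@np.array(p['T_tool_cam'])); return np.array(p['mtx'])@M[:3]
E
python3 - <<'E'
from h import *
np.set_printoptions(precision=4,suppress=True)
s=robot.sense(); print(s)
a=save('scene','s0'); b=save('top','t0')
print(robot.camera_params('top'))
for n in ['foot_near_grip','foot_far_grip','round_key_top','bar_key_top','desk','foot_near_tip','fixed_near_tip','fixed_far_tip','compass_box']:
    r={c:robot.mark_of(c,n) for c in('scene','top')}
    print(n,{c:[(np.round(x['centre'],1),round(x['score'],2)) for x in r[c][:3]] for c in r})
    if r['scene'] and r['top']: print('   ',tri(r['scene'][0]['centre'],r['top'][0]['centre']))
print(robot.sense()['time'])
cv2.imwrite('pics/both.png',np.hstack([a,b])[:,:,::-1])
E
```

```text
pics
{'time': 0.0, 'q': array([-1.2219,  0.4694, -0.0486,  1.5337,  0.0241,  1.141 , -0.0823]), 'qd': array([ 0.0005, -0.0006,  0.    ,  0.0011,  0.0004,  0.0017,  0.0007]), 'joint_efforts': array([  0.0005, -51.0326,  -0.0462, -23.7722,   0.0108,   0.0075,
        -0.    ]), 'position': array([0.2488, 0.6269, 0.2443]), 'eef_rot': array([-3.1397,  0.0001,  2.7639]), 'ft_force': array([-0.1573, -0.1934,  0.3708]), 'moment': array([ 0.0277, -0.0029, -0.008 ]), 'gripper_force': 0.0, 'opening': 0.08573090294016454}
{'mtx': array([[518.1947,   0.    , 285.7981],
       [  0.    , 518.1947, 204.1395],
       [  0.    ,   0.    ,   1.    ]]), 'R': array([[-0.0128, -0.9997,  0.0217],
       [-0.9954,  0.0106, -0.0955],
       [ 0.0952, -0.0228, -0.9952]]), 't': array([0.008 , 0.5574, 1.2583])}
foot_near_grip {'scene': [(array([318.6, 215.6]), 0.56)], 'top': [(array([248.3, 234. ]), 0.46)]}
    [0.4834 0.0923 0.0673]
foot_far_grip {'scene': [(array([198.3, 203.5]), 0.82)], 'top': [(array([321.5, 148.1]), 0.52)]}
    [ 0.688  -0.0858  0.0789]
round_key_top {'scene': [(array([272.7, 196.1]), 0.47)], 'top': [(array([293.8, 208.5]), 0.64)]}
    [ 0.5395 -0.0139  0.0742]
bar_key_top {'scene': [(array([249.3, 185.9]), 0.48)], 'top': [(array([154.8, 242.8]), 0.34)]}
    [0.5795 0.2034 0.362 ]
desk {'scene': [(array([258.2, 226.1]), 0.88)], 'top': [(array([284.2, 196.4]), 0.74)]}
    [0.5819 0.0021 0.0091]
foot_near_tip {'scene': [(array([316.8, 216.7]), 0.27)], 'top': [(array([292.6, 207.6]), 0.61)]}
    [0.5131 0.0291 0.0467]
fixed_near_tip {'scene': [(array([245.2, 184.8]), 0.8)], 'top': []}
fixed_far_tip {'scene': [(array([266.1, 277.8]), 0.75)], 'top': []}
compass_box {'scene': [(array([264.2, 252.8]), 0.95)], 'top': [(array([254.1, 177. ]), 0.96)]}
    [0.6259 0.0798 0.0264]
1.0
```

View pics/t0.png

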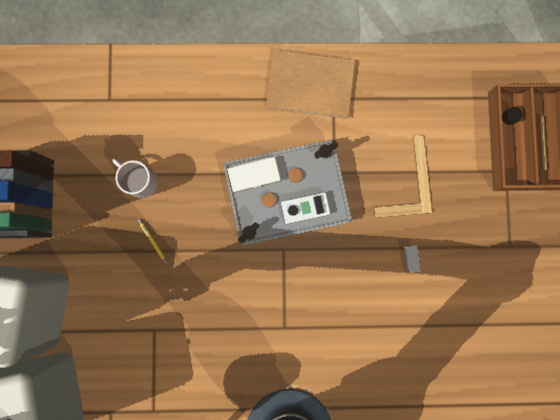

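View pics/s0.png

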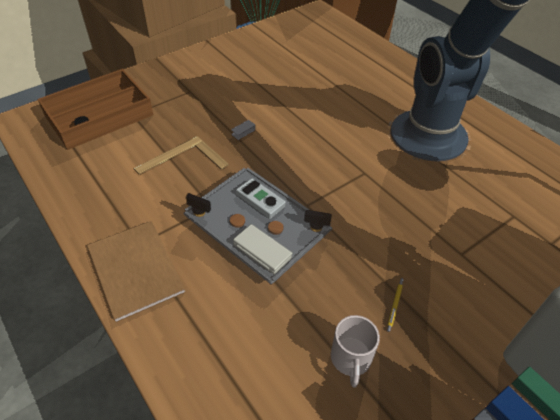

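The top view shows the desk centred near (285,195), with the wings at (249,232) and (325,150). The scene view shows them at (317,217) and (198,203). Triangulation gives near z≈67 mm (standing) and far z≈79 mm (hanging), with desk yaw about 14°. The near wing points along about 125°. I'm going above the near foot.

{"api": "send_rows", "payload": {
  "commands": [
    {"translation":[0.017,-0.038,-0.002],"rot":[0,0,-2.4],"gripper":-1},
    {"translation":[0.017,-0.038,-0.002],"rot":[0,0,-2.4],"gripper":-1},
    {"translation":[0.017,-0.038,-0.002],"rot":[0,0,-2.4],"gripper":-1},
    {"translation":[0.017,-0.038,-0.002],"rot":[0,0,-2.4],"gripper":-1},
    {"translation":[0.017,-0.038,-0.002],"rot":[0,0,-2.4],"gripper":-1},
    {"translation":[0.017,-0.038,-0.002],"rot":[0,0,-2.4],"gripper":-1},
    {"translation":[0.017,-0.038,-0.002],"rot":[0,0,-2.4],"gripper":-1},
    {"translation":[0.017,-0.038,-0.002],"rot":[0,0,-2.4],"gripper":-1}
  ]
}}

```text
time: 1.8
position: [0.3855, 0.3219, 0.2296]
eef_rot: [3.141, -0.0, 2.427]
ft_force: [0.3, 1.1, -0.8]
opening: 0.0857
gripper_force: 0.0
```

{"api": "send_rows", "payload": {
  "commands": [
    {"translation":[0.016,-0.038,-0.004],"rot":[0,0,-2.4],"gripper":-0.3},
    {"translation":[0.016,-0.038,-0.004],"rot":[0,0,-2.4],"gripper":-0.3},
    {"translation":[0.016,-0.038,-0.004],"rot":[0,0,-2.4],"gripper":-0.3},
    {"translation":[0.016,-0.038,-0.004],"rot":[0,0,-2.4],"gripper":-0.3},
    {"translation":[0.016,-0.038,-0.004],"rot":[0,0,-2.4],"gripper":-0.3},
    {"translation":[0.016,-0.038,-0.004],"rot":[0,0,-2.4],"gripper":-0.3},
    {"translation":[0,0,0],"rot":[0,0,0],"gripper":-0.3},
    {"translation":[0,0,0],"rot":[0,0,0],"gripper":-0.3}
  ]
}}

```text
time: 2.6
position: [0.4811, 0.0947, 0.2054]
eef_rot: [3.141, -0.0, 2.175]
ft_force: [1.2, 0.7, -0.2]
opening: 0.0559
gripper_force: 0.0
```

```bash
cat > look.py <<'E'
from h import *
import sys
np.set_printoptions(precision=4,suppress=True)
s=robot.sense(); print(s['time'],s['position'],np.degrees(s['eef_rot']),s['opening'],s['ft_force'],s['q'])
save('wrist',sys.argv[1]); M=Pw(s); print('tcp px',(lambda x:x[:2]/x[2])(M@np.r_[s['position'],1]))
Z=dict(foot_near_grip=.07,foot_far_grip=.075,round_key_top=.064,bar_key_top=.064)
for n in sys.argv[2:]:
    for x in robot.mark_of('wrist',n)[:2]: print(n,np.round(x['centre'],1),round(x['score'],2),atz(M,x['centre'],Z[n]))
E
python3 look.py w1 foot_near_grip foot_far_grip round_key_top bar_key_top
```

```text
2.6 [0.4811 0.0947 0.2054] [179.9878  -0.0097 124.6256] 0.0559317742031768 [ 1.2481  0.7184 -0.2008] [-0.546   0.2117  0.3086  2.0219 -0.0806  0.9191  0.4094]
tcp px [283.546  282.7103]
foot_near_grip [289.1 209.6] 0.87 [0.4876 0.0937]
round_key_top [271.  321.6] 0.77 [ 0.5412 -0.0154]
bar_key_top [248.3 368.4] 0.54 [ 0.5538 -0.0776]
bar_key_top [321.9 276.6] 0.33 [0.5534 0.0548]
```

View pics/w1.png

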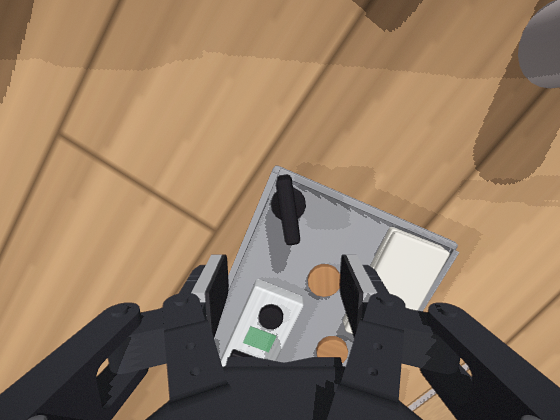

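The near wing runs from (284,178) to (292,243) between the jaws. The round key is at (271,317) and there is free space around the wing.

Run:
```python
from h import *
np.set_printoptions(precision=4,suppress=True)
s=robot.sense(); M=Pw(s)
im=cv2.imread('pics/w1.png'); 
m=(im.max(2)<45).astype(np.uint8); m[:165]=0;m[250:]=0;m[:,:260]=0;m[:,310:]=0
ys,xs=np.nonzero(m); print(len(xs),xs.min(),xs.max(),ys.min(),ys.max())
a=atz(M,(284,179),.081);b=atz(M,(292,241),.081);print(a,b,(a+b)/2,np.linalg.norm(b-a),np.degrees(np.arctan2(*(b-a)[::-1])))
# triangulate near grip wrist vs top / scene
w=(289.1,209.6)
print(tri(w,(248.3,234),M,P('top')),tri(w,(318.6,215.6),M,P('scene')))
# yaw fits from top: plane corners guesses
for n,c in (('top',(293.8,208.5)),('scene',(272.7,196.1))): print(tri((271,321.6),c,M,P(n)))
c=np.array([[228,163],[335,140],[351,220],[242,244]])
w=[atz(P('top'),x,.036) for x in c];print(w,np.mean(w,0),[np.degrees(np.arctan2(*(w[i]-w[j])[::-1])) for i,j in((0,1),(3,2),(0,3),(1,2))])
```

```text
1350 271 305 175 244
[0.4665 0.1175] [0.5037 0.0765] [0.4851 0.097 ] 0.05536744365317342 -47.88210354751895
[0.4843 0.0934 0.0665] [0.4871 0.0955 0.0727]
[ 0.5437 -0.017   0.0574]
[ 0.5376 -0.0086  0.0755]
[array([0.6603, 0.1434]), array([ 0.716 , -0.1232]), array([ 0.5156, -0.1583]), array([0.46  , 0.1098])] [ 0.588  -0.0071] [np.float64(101.8080300139902), np.float64(101.71518805185673), np.float64(9.53414539114284), np.float64(9.929787232222244)]
```

{"api": "send_rows", "payload": {
  "commands": [
    {"translation":[0.005,0,-0.02],"rot":[0,0,7],"gripper":-0.3},
    {"translation":[0,0,-0.04],"rot":[0,0,0],"gripper":-0.3},
    {"translation":[0,0,-0.04],"rot":[0,0,0],"gripper":-0.3},
    {"translation":[0,0,-0.025],"rot":[0,0,0],"gripper":-0.3},
    {"translation":[0,0,-0.013],"rot":[0,0,0],"gripper":-0.3},
    {"translation":[0,0,0],"rot":[0,0,0],"gripper":-0.3}
  ],
  "newtons": 30
}}

```text
time: 3.45
position: [0.485, 0.0959, 0.0661]
eef_rot: [-3.139, -0.001, 2.301]
ft_force: [-0.5, 0.4, 0.3]
opening: 0.0554
gripper_force: 0.0
```

{"api": "send_rows", "payload": {
  "commands": [
    {"translation":[0,0,0],"rot":[0,0,0],"gripper":1},
    {"translation":[0,0,0],"rot":[0,0,0],"gripper":1},
    {"translation":[0,0,0],"rot":[0,0,0],"gripper":1},
    {"translation":[0,0,0],"rot":[0,0,0],"gripper":1},
    {"translation":[0,0,0],"rot":[0,0,0],"gripper":1},
    {"translation":[0,0,0],"rot":[0,0,0],"gripper":1}
  ]
}}

```text
time: 4.05
position: [0.486, 0.0953, 0.0687]
eef_rot: [3.14, -0.0, 2.299]
ft_force: [-3.7, -1.0, 5.6]
opening: 0.0134
gripper_force: 30.4
```

Run:
```python
from h import *
np.set_printoptions(precision=4,suppress=True)
s=robot.sense();print(s['position'],np.degrees(s['eef_rot']),s['opening'],s['ft_force'],s['moment'],s['q'])
a=save('wrist','w2')
b=save('top','t2');a2=save('scene','s2')
for n in ['foot_far_grip','round_key_top','bar_key_top','desk']:
    r={c:robot.mark_of(c,n) for c in('scene','top')}
    print(n,{c:[(np.round(x['centre'],1),round(x['score'],2)) for x in r[c][:2]] for c in r})
cv2.imwrite('pics/c2.png',np.hstack([cv2.resize(b[110:260,210:370],(480,450)),cv2.resize(a,(320,450))])[:,:,::-1])
```

```text
[0.486  0.0953 0.0687] [179.934   -0.0014 131.7253] 0.013439104832526841 [-3.7066 -0.9672  5.6098] [-0.0246  0.3112  0.0011] [-0.4734  0.4274  0.242   2.1234 -0.1757  0.6081  0.6204]
foot_far_grip {'scene': [(array([198.9, 203.7]), 0.8)], 'top': [(array([325.2, 145.6]), 0.73)]}
round_key_top {'scene': [(array([348.3, 359.4]), 0.6), (array([273.6, 203.6]), 0.4)], 'top': [(array([290. , 211.4]), 0.57)]}
bar_key_top {'scene': [(array([247.4, 187.7]), 0.56)], 'top': [(array([321.4, 206.4]), 0.6)]}
desk {'scene': [(array([256.6, 229.3]), 0.68)], 'top': []}
```

View pics/c2.png

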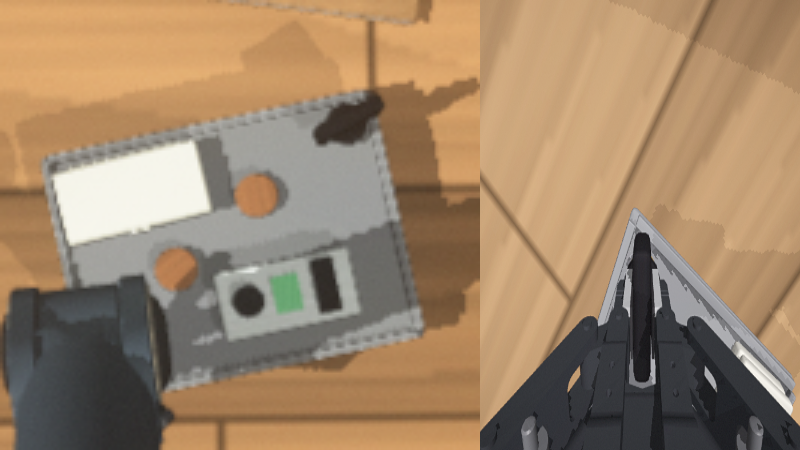

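The grip is good: the wing sits between the pads (top crop and wrist crop). Now turning clockwise.

{"api": "send_rows", "payload": {
  "commands": [
    {"translation":[0,0,0],"rot":[0,0,-8],"gripper":1},
    {"translation":[0,0,0],"rot":[0,0,-8],"gripper":1},
    {"translation":[0,0,0],"rot":[0,0,-8],"gripper":1},
    {"translation":[0,0,0],"rot":[0,0,-8],"gripper":1}
  ]
}}

```text
time: 5.0
position: [0.4882, 0.0957, 0.0689]
eef_rot: [3.136, -0.001, 1.735]
ft_force: [2.7, -1.0, 0.0]
opening: 0.0137
gripper_force: 29.9
```

{"api": "send_rows", "payload": {
  "commands": [
    {"translation":[0,0,0],"rot":[0,0,-8],"gripper":1},
    {"translation":[0,0,0],"rot":[0,0,-8],"gripper":1},
    {"translation":[0,0,0],"rot":[0,0,-8],"gripper":1},
    {"translation":[0,0,0],"rot":[0,0,-8],"gripper":1},
    {"translation":[0,0,0],"rot":[0,0,-8],"gripper":1},
    {"translation":[0,0,0],"rot":[0,0,0],"gripper":1}
  ]
}}

```text
time: 5.6
position: [0.49, 0.095, 0.069]
eef_rot: [3.133, -0.004, 1.04]
ft_force: [5.3, -3.0, -1.8]
opening: 0.0132
gripper_force: 29.3
```

Run:
```python
from h import *
np.set_printoptions(precision=4,suppress=True)
s=robot.sense();print(s['position'],np.degrees(s['eef_rot']),s['opening'],s['ft_force'],s['moment'],s['q'])
b=save('top','t3');a=save('scene','s3');w=save('wrist','w3')
for n in ['foot_far_grip','round_key_top','bar_key_top']:
    r={c:robot.mark_of(c,n) for c in('scene','top')}
    print(n,{c:[(np.round(x['centre'],1),round(x['score'],2)) for x in r[c][:2]] for c in r})
cv2.imwrite('pics/c3.png',np.hstack([cv2.resize(b[110:260,210:370],(400,375)),cv2.resize(a[150:300,170:330],(400,375))])[:,:,::-1])
```

```text
[0.49  0.095 0.069] [179.5145  -0.2574  59.5684] 0.01324659509854777 [ 5.2587 -2.9779 -1.8256] [-0.264  -1.3431 -0.005 ] [-0.7371  0.4777  0.584   2.1344 -0.4364  0.6362 -0.381 ]
foot_far_grip {'scene': [(array([197.3, 203.8]), 0.58)], 'top': [(array([326.4, 148.3]), 0.69)]}
round_key_top {'scene': [(array([238. , 222.6]), 0.56), (array([271. , 197.2]), 0.53)], 'top': [(array([293.8, 210.6]), 0.57)]}
bar_key_top {'scene': [(array([247.1, 186.4]), 0.62)], 'top': [(array([321.8, 205.2]), 0.52)]}
```

View pics/c3.png

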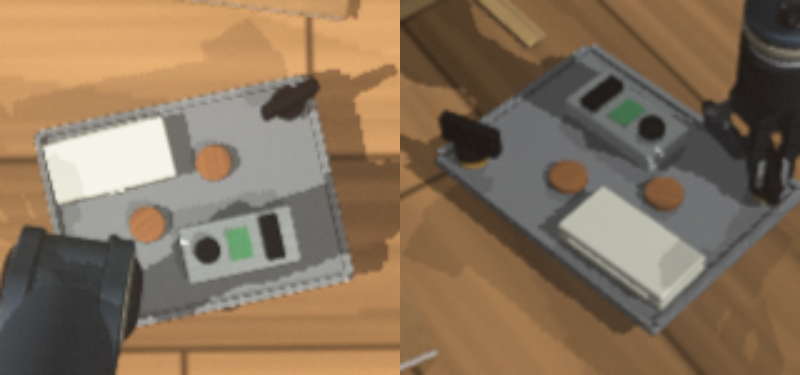

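The desk hasn't visibly moved and the near corner is rising. I'll continue the turn.

{"api": "send_rows", "payload": {
  "commands": [
    {"translation":[0,0,0],"rot":[0,0,-8],"gripper":1},
    {"translation":[0,0,0],"rot":[0,0,-8],"gripper":1},
    {"translation":[0,0,0],"rot":[0,0,-8],"gripper":1},
    {"translation":[0,0,0],"rot":[0,0,-8],"gripper":1},
    {"translation":[0,0,0],"rot":[0,0,-8],"gripper":1},
    {"translation":[0,0,0],"rot":[0,0,0],"gripper":1}
  ]
}}

```text
time: 6.65
position: [0.4898, 0.0946, 0.0689]
eef_rot: [3.137, -0.008, 0.341]
ft_force: [5.1, -3.5, -1.3]
opening: 0.0134
gripper_force: 29.6
```

```bash
cat > yaw.py <<'E'
from h import *
import sys
np.set_printoptions(precision=3,suppress=True)
s=robot.sense();print(s['position'],np.degrees(s['eef_rot']),s['ft_force'],s['moment'],'t',s['time'])
im=save('top',sys.argv[1])
g=cv2.cvtColor(im,cv2.COLOR_RGB2HSV)
m=((g[:,:,1]<60)&(g[:,:,2]>60)).astype(np.uint8); m[:130]=0;m[255:]=0;m[:,:215]=0;m[:,360:]=0
m=cv2.morphologyEx(m,cv2.MORPH_OPEN,np.ones((3,3)))
n,l,st,_=cv2.connectedComponentsWithStats(m); k=1+st[1:,4].argmax(); m=l==k
Pt=P('top')
def edge(pts):
    w=np.array([atz(Pt,p,.036) for p in pts]); c=np.median(w,0)
    for _ in range(3):
        vx,vy,x0,y0=cv2.fitLine(w.astype(np.float32),cv2.DIST_HUBER,0,1e-4,1e-4).ravel()
        r=abs((w-[x0,y0])@[-vy,vx]); w=w[r<max(.0015,np.median(r)*2)]
    return round(float(np.degrees(np.arctan2(vy,vx))%180),2),len(w)
top=[(x,np.nonzero(m[:,x])[0].min()) for x in range(235,312)]
right=[(np.nonzero(m[y])[0].max(),y) for y in range(160,212)]
bot=[(x,np.nonzero(m[:,x])[0].max()) for x in range(285,342)]
print('top',edge(top),'right',edge(right),'bottom',edge(bot), 'cols top y@260',np.nonzero(m[:,260])[0].min(),'right x@185',np.nonzero(m[185])[0].max())
E
python3 yaw.py t4
```

```text
[0.49  0.095 0.069] [179.758  -0.461  19.557] [ 5.105 -3.457 -1.31 ] [-0.371 -1.218 -0.026] t 6.65
top (101.41, 75) right (10.79, 49) bottom (101.41, 57) cols top y@260 156 right x@185 342
```

{"api": "send_rows", "payload": {
  "commands": [
    {"translation":[0,0,0],"rot":[0,0,-4.1],"gripper":1},
    {"translation":[0,0,0],"rot":[0,0,-4.1],"gripper":1},
    {"translation":[0,0,0],"rot":[0,0,0],"gripper":1},
    {"translation":[0,0,0],"rot":[0,0,0],"gripper":1}
  ]
}}

```text
time: 7.1
position: [0.4897, 0.0945, 0.0689]
eef_rot: [3.139, -0.009, 0.2]
ft_force: [5.6, -3.2, -2.0]
opening: 0.0135
gripper_force: 29.4
```

```bash
python3 yaw.py t5
```

```text
[0.49  0.094 0.069] [179.837  -0.497  11.475] [ 5.588 -3.151 -1.981] [-0.461 -1.255 -0.034] t 7.1
top (101.41, 76) right (10.69, 49) bottom (101.41, 57) cols top y@260 156 right x@185 342
```

Near foot is set. Releasing and going above the far foot.

{"api": "send_rows", "payload": {
  "commands": [
    {"translation":[0,0,0],"rot":[0,0,0],"gripper":-0.3},
    {"translation":[0,0,0],"rot":[0,0,0],"gripper":-0.3},
    {"translation":[0,0,0],"rot":[0,0,0],"gripper":-0.3},
    {"translation":[0,0,0.025],"rot":[0,0,0],"gripper":-0.3},
    {"translation":[0,0,0.04],"rot":[0,0,0],"gripper":-0.3},
    {"translation":[0,0,0.04],"rot":[0,0,8],"gripper":-0.3},
    {"translation":[0.01,-0.01,0.03],"rot":[0,0,8],"gripper":-0.3},
    {"translation":[0.018,-0.02,0],"rot":[0,0,8],"gripper":-0.3}
  ]
}}

```text
time: 7.95
position: [0.5158, 0.0675, 0.2061]
eef_rot: [-3.142, -0.008, 0.631]
ft_force: [0.2, 0.5, -0.0]
opening: 0.0554
gripper_force: 0.0
```

{"api": "send_rows", "payload": {
  "commands": [
    {"translation":[0.02,-0.02,0],"rot":[0,0,8],"gripper":-0.3},
    {"translation":[0.02,-0.02,0],"rot":[0,0,8],"gripper":-0.3},
    {"translation":[0.02,-0.02,0],"rot":[0,0,8],"gripper":-0.3},
    {"translation":[0.02,-0.02,0],"rot":[0,0,8],"gripper":-0.3},
    {"translation":[0.02,-0.02,0],"rot":[0,0,8],"gripper":-0.3},
    {"translation":[0.02,-0.02,0],"rot":[0,0,8],"gripper":-0.3},
    {"translation":[0.02,-0.02,0],"rot":[0,0,8],"gripper":-0.3},
    {"translation":[0.015,-0.015,0],"rot":[0,0,8],"gripper":-0.3}
  ]
}}

```text
time: 8.75
position: [0.6695, -0.0909, 0.202]
eef_rot: [-3.141, 0.0, 1.742]
ft_force: [0.2, 0.7, -0.4]
opening: 0.0556
gripper_force: 0.0
```

{"api": "send_rows", "payload": {
  "commands": [
    {"translation":[0,0,0],"rot":[0,0,8],"gripper":-0.3},
    {"translation":[0,0,0],"rot":[0,0,8],"gripper":-0.3},
    {"translation":[0,0,0],"rot":[0,0,0],"gripper":-0.3},
    {"translation":[0,0,0],"rot":[0,0,0],"gripper":-0.3}
  ]
}}

```text
time: 9.15
position: [0.6687, -0.0894, 0.2022]
eef_rot: [-3.141, -0.001, 2.014]
ft_force: [0.3, 0.0, 0.0]
opening: 0.0554
gripper_force: 0.0
```

```bash
python3 look.py w6 foot_far_grip foot_near_grip round_key_top bar_key_top
python3 - <<'E'
from h import *
np.set_printoptions(precision=4,suppress=True)
s=robot.sense();M=Pw(s)
w=robot.mark_of('wrist','foot_far_grip')
save('top','t6');save('scene','s6')
for n in('foot_far_grip','foot_near_grip'):
    t=robot.mark_of('top',n);c=robot.mark_of('scene',n)
    print(n,t[:2],c[:2])
    if n=='foot_far_grip' and w:
        for q,k in((t,'top'),(c,'scene')):
            if q: print(tri(w[0]['centre'],q[0]['centre'],M,P(k)))
    if t and c: print(tri(c[0]['centre'],t[0]['centre']))
E
```

```text
9.15 [ 0.6687 -0.0894  0.2022] [-179.9886   -0.0368  115.3968] 0.0554461962620912 [0.31   0.0284 0.0492] [-0.2625  0.5364  0.4905  1.6038 -0.2782  1.072   0.747 ]
tcp px [283.6508 282.7301]
foot_far_grip [295.6 217.4] 0.78 [ 0.6817 -0.0933]
round_key_top [178.4  50.4] 0.8 [ 0.5417 -0.0127]
bar_key_top [164.9 135.4] 0.75 [ 0.5533 -0.0783]
foot_far_grip [] [{'centre': [199.1, 202.0], 'score': 0.66}, {'centre': [349.7, 356.7], 'score': 0.41}]
[ 0.6829 -0.0942  0.0731]
foot_near_grip [{'centre': [249.2, 237.1], 'score': 0.5}] [{'centre': [319.2, 215.6], 'score': 0.69}]
[0.4771 0.0897 0.0602]
```

View pics/w6.png

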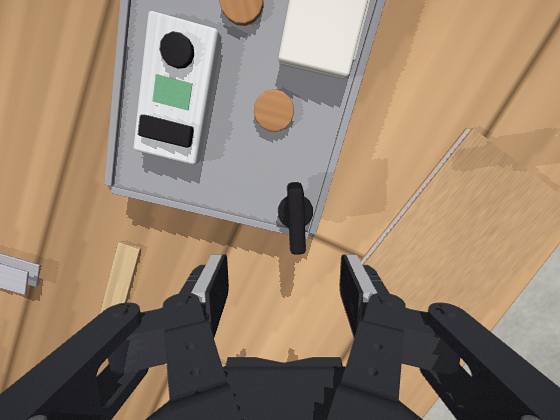

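The far wing runs from (295,184) to (298,252), with the grip point at about (0.683,-0.094,0.073). The height matches the expected 73.7 mm, since this foot hangs 3.7 mm.

{"api": "send_rows", "payload": {
  "commands": [
    {"translation":[0.014,-0.0045,-0.02],"rot":[0,0,2.5],"gripper":-0.3},
    {"translation":[0,0,-0.04],"rot":[0,0,0],"gripper":-0.3},
    {"translation":[0,0,-0.04],"rot":[0,0,0],"gripper":-0.3},
    {"translation":[0,0,-0.022],"rot":[0,0,0],"gripper":-0.3},
    {"translation":[0,0,-0.01],"rot":[0,0,0],"gripper":-0.3},
    {"translation":[0,0,0],"rot":[0,0,0],"gripper":-0.3}
  ],
  "newtons": 30
}}

```text
time: 10.35
position: [0.6823, -0.094, 0.0691]
eef_rot: [-3.14, -0.001, 2.06]
ft_force: [-0.5, 0.9, -0.2]
opening: 0.0556
gripper_force: 0.0
```

{"api": "send_rows", "payload": {
  "commands": [
    {"translation":[0,0,0],"rot":[0,0,0],"gripper":1},
    {"translation":[0,0,0],"rot":[0,0,0],"gripper":1},
    {"translation":[0,0,0],"rot":[0,0,0],"gripper":1},
    {"translation":[0,0,0],"rot":[0,0,0],"gripper":1},
    {"translation":[0,0,0],"rot":[0,0,0],"gripper":1},
    {"translation":[0,0,0],"rot":[0,0,0],"gripper":1}
  ]
}}

```text
time: 10.95
position: [0.6845, -0.0941, 0.0716]
eef_rot: [3.138, 0.002, 2.061]
ft_force: [3.7, -0.4, 3.8]
opening: 0.0133
gripper_force: 33.6
```

Run:
```python
from h import *
np.set_printoptions(precision=4,suppress=True)
s=robot.sense();print(s['position'],np.degrees(s['eef_rot']),s['opening'],s['ft_force'],s['moment'],s['q'])
b=save('top','t7');a=save('scene','s7');w=save('wrist','w7')
cv2.imwrite('pics/c7.png',np.hstack([cv2.resize(w,(400,375)),cv2.resize(a[150:300,170:330],(400,375))])[:,:,::-1])
```

```text
[ 0.6845 -0.0941  0.0716] [179.8192   0.1117 118.0708] 0.013331193603967718 [ 3.7482 -0.4444  3.8022] [-0.0095 -0.5245  0.0537] [-0.2027  0.6959  0.4183  1.6575 -0.3512  0.8596  0.8498]
```

View pics/c7.png

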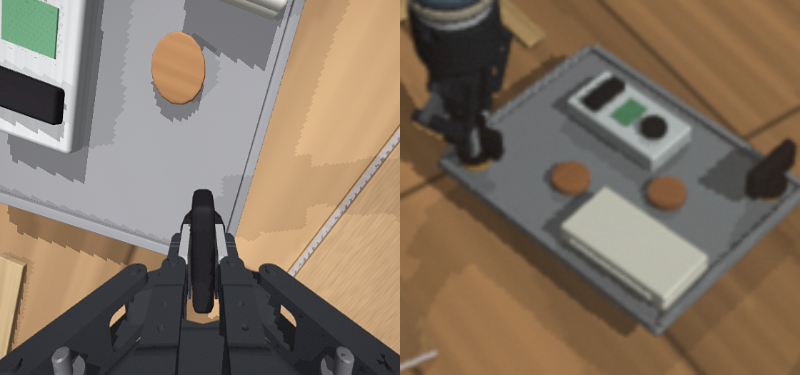

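The far wing is gripped squarely. Turning it with a slight descent.

{"api": "send_rows", "payload": {
  "commands": [
    {"translation":[0,0,-0.0003],"rot":[0,0,-8],"gripper":1},
    {"translation":[0,0,-0.0003],"rot":[0,0,-8],"gripper":1},
    {"translation":[0,0,-0.0003],"rot":[0,0,-8],"gripper":1},
    {"translation":[0,0,-0.0003],"rot":[0,0,-8],"gripper":1},
    {"translation":[0,0,-0.0003],"rot":[0,0,-8],"gripper":1},
    {"translation":[0,0,-0.0003],"rot":[0,0,-8],"gripper":1}
  ]
}}

```text
time: 11.7
position: [0.685, -0.0941, 0.0698]
eef_rot: [3.137, -0.001, 1.217]
ft_force: [5.7, 0.3, 4.7]
opening: 0.0132
gripper_force: 33.9
```

{"api": "send_rows", "payload": {
  "commands": [
    {"translation":[0,0,-0.0003],"rot":[0,0,-8],"gripper":1},
    {"translation":[0,0,-0.0003],"rot":[0,0,-8],"gripper":1},
    {"translation":[0,0,-0.0003],"rot":[0,0,-8],"gripper":1},
    {"translation":[0,0,-0.0003],"rot":[0,0,-8],"gripper":1},
    {"translation":[0,0,-0.0003],"rot":[0,0,-8],"gripper":1},
    {"translation":[0,0,0],"rot":[0,0,0],"gripper":1},
    {"translation":[0,0,0],"rot":[0,0,0],"gripper":1}
  ]
}}

```text
time: 12.4
position: [0.6853, -0.0944, 0.0689]
eef_rot: [3.138, -0.004, 0.524]
ft_force: [5.3, 0.9, 8.3]
opening: 0.0134
gripper_force: 34.3
```

```bash
sed -i 's/range(235,312)/range(235,300)/' yaw.py; python3 yaw.py t8
```

```text
[ 0.685 -0.094  0.069] [179.784  -0.23   30.038] [5.296 0.933 8.256] [ 0.019 -0.719 -0.102] t 12.4
top (101.92, 51) right (11.72, 47) bottom (101.57, 57) cols top y@260 156 right x@185 342
```

{"api": "send_rows", "payload": {
  "commands": [
    {"translation":[0,0,0],"rot":[0,0,-7],"gripper":1},
    {"translation":[0,0,0],"rot":[0,0,-7],"gripper":1},
    {"translation":[0,0,0],"rot":[0,0,-4.6],"gripper":1},
    {"translation":[0,0,0],"rot":[0,0,0],"gripper":1},
    {"translation":[0,0,0],"rot":[0,0,0],"gripper":1}
  ]
}}

```text
time: 12.95
position: [0.6852, -0.0947, 0.0688]
eef_rot: [3.139, -0.005, 0.2]
ft_force: [4.7, 0.2, 6.6]
opening: 0.0131
gripper_force: 34.2
```

```bash
python3 yaw.py t9
```

```text
[ 0.685 -0.095  0.069] [179.853  -0.279  11.434] [4.742 0.162 6.641] [-0.18  -0.884 -0.036] t 12.95
top (102.21, 42) right (11.77, 50) bottom (101.61, 57) cols top y@260 156 right x@185 342
```

{"api": "send_rows", "payload": {
  "commands": [
    {"translation":[0,0,0],"rot":[0,0,0],"gripper":-0.3},
    {"translation":[0,0,0],"rot":[0,0,0],"gripper":-0.3},
    {"translation":[0,0,0],"rot":[0,0,0],"gripper":-0.3},
    {"translation":[0,0,0.025],"rot":[0,0,0],"gripper":-0.3},
    {"translation":[0,0,0.045],"rot":[0,0,0],"gripper":-0.3},
    {"translation":[0,0,0.045],"rot":[0,0,0],"gripper":-0.3},
    {"translation":[0,0,0.045],"rot":[0,0,0],"gripper":-0.3},
    {"translation":[0,0,0.04],"rot":[0,0,0],"gripper":-0.3}
  ]
}}

```text
time: 13.8
position: [0.6822, -0.0942, 0.2686]
eef_rot: [-3.141, 0.001, 0.199]
ft_force: [-0.1, -0.5, -0.4]
opening: 0.0555
gripper_force: 0.0
```

{"api": "send_rows", "payload": {
  "commands": [
    {"translation":[-0.03,0.017,0.03],"rot":[0,0,0],"gripper":1},
    {"translation":[-0.03,0.017,0.02],"rot":[0,0,0],"gripper":1},
    {"translation":[-0.03,0.017,0],"rot":[0,0,0],"gripper":1},
    {"translation":[-0.03,0.017,0],"rot":[0,0,0],"gripper":1},
    {"translation":[-0.024,0.0135,0],"rot":[0,0,0],"gripper":1},
    {"translation":[0,0,0],"rot":[0,0,0],"gripper":1},
    {"translation":[0,0,0],"rot":[0,0,0],"gripper":1}
  ]
}}

```text
time: 14.5
position: [0.5385, -0.012, 0.3168]
eef_rot: [-3.141, 0.0, 0.201]
ft_force: [-0.3, -1.1, -0.1]
opening: 0.0003
gripper_force: 0.0
```

```bash
python3 look.py w10 foot_far_grip foot_near_grip round_key_top bar_key_top; python3 yaw.py t10
```

```text
14.5 [ 0.5385 -0.012   0.3168] [-179.9418    0.0159   11.5268] 0.00027023769803998236 [-0.2565 -1.1483 -0.0567] [-0.995   0.3471  1.223   1.8061 -0.3466  1.2332 -1.0425]
tcp px [284.5389 282.0526]
foot_far_grip [382.9  68.6] 0.73 [ 0.682  -0.0932]
foot_near_grip [195. 205.] 0.95 [0.4849 0.0913]
round_key_top [287.2 180.4] 0.82 [ 0.5375 -0.0161]
bar_key_top [340.4 181.8] 0.97 [ 0.5489 -0.0815]
[ 0.539 -0.013  0.317] [179.921   0.016  11.37 ] [-0.851  0.108 -0.223] [0.005 0.013 0.019] t 14.75
top (101.67, 42) right (8.54, 24) bottom (125.05, 42) cols top y@260 156 right x@185 338
```

View pics/w10.png

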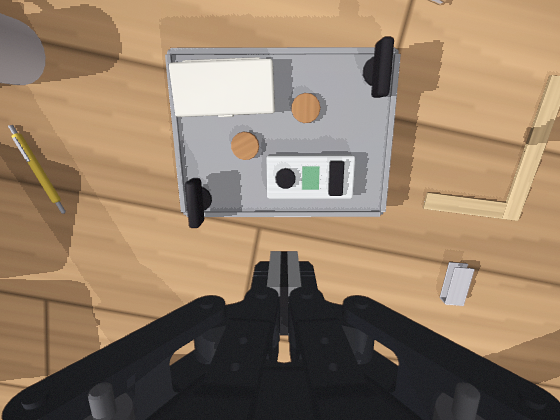

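The wrist view shows both wings near parallel to the desk's short side (near (195,205), far (383,68)), and the keys are free. I'll rectify the wing tops to check their angles numerically, and turn the tool back toward its neutral yaw because q3 is near its limit.

{"api": "send_rows", "payload": {
  "commands": [
    {"translation":[0,0,0],"rot":[0,0,8],"gripper":1},
    {"translation":[0,0,0],"rot":[0,0,8],"gripper":1},
    {"translation":[0,0,0],"rot":[0,0,8],"gripper":1},
    {"translation":[0,0,0],"rot":[0,0,8],"gripper":1},
    {"translation":[0,0,0],"rot":[0,0,8],"gripper":1},
    {"translation":[0,0,0],"rot":[0,0,8],"gripper":1}
  ]
}}

```text
time: 15.4
position: [0.5392, -0.0132, 0.3169]
eef_rot: [3.141, 0.001, 1.042]
ft_force: [0.5, 0.4, -0.2]
opening: -0.0001
gripper_force: 0.0
```

```bash
cat > rect.py <<'E'
from h import *
# rectify w10 in desk frame: plane z=.081 around each wing, and z=.036 whole
s=dict(position=[.5385,-.012,.3168],eef_rot=np.radians([-179.94,.016,11.53])); M=Pw(s)
im=cv2.imread('pics/w10.png'); y=np.radians(11.4); R=np.array([[np.cos(y),-np.sin(y)],[np.sin(y),np.cos(y)]])
def rect(c,z,half=.045,n=395):
    # out px (u right=-y desk, v down=-x desk)
    k=2*half/n; A=np.eye(3); A[:2]=np.c_[R@[[0,-k],[-k,0]], np.array(c)+R@[half,half]]
    A=A[[0,1,2]]; H=np.c_[M[:,0],M[:,1],M[:,2]*z+M[:,3]]@A
    return cv2.warpPerspective(im,np.linalg.inv(H),(n,n),flags=cv2.INTER_CUBIC)
a=[rect((.487,.094),.081),rect((.684,-.094),.081)]
for q in a:
    for x in range(0,395,44): q[:6,x]=(0,0,255); 
    print(q.shape)
    g=q.max(2)<60
    rows=[(v,np.nonzero(g[v])[0]) for v in range(60,340,20)]
    print([(v,int(c.min()),int(c.max())) for v,c in rows if len(c)])
    print(cv2.Laplacian(q,cv2.CV_64F).var())
cv2.imwrite('pics/r10.png',np.hstack(a))
E
python3 rect.py; python3 -c "
from h import *; s=robot.sense(); print(s['q'],s['position'],s['eef_rot'])"
```

```text
(395, 395, 3)
[(60, 199, 259), (80, 177, 259), (100, 175, 278), (120, 197, 299), (140, 179, 309), (160, 176, 309), (180, 191, 305), (200, 179, 294), (220, 175, 265), (240, 181, 261), (260, 179, 261), (280, 181, 258), (300, 180, 242), (320, 189, 222)]
46.20650736657747
(395, 395, 3)
[(80, 168, 218), (100, 143, 221), (120, 139, 222), (140, 138, 222), (160, 127, 222), (180, 102, 221), (200, 93, 223), (220, 91, 224), (240, 93, 221), (260, 104, 221), (280, 130, 221), (300, 139, 222), (320, 138, 218)]
39.61047850375345
[-0.85949657  0.26487441  0.99825457  1.80040537 -0.23721662  1.20486971
 -0.31978355] [ 0.53918046 -0.01321036  0.31694332] [3.14135066e+00 5.65810587e-04 1.04224156e+00]
```

View pics/r10.png

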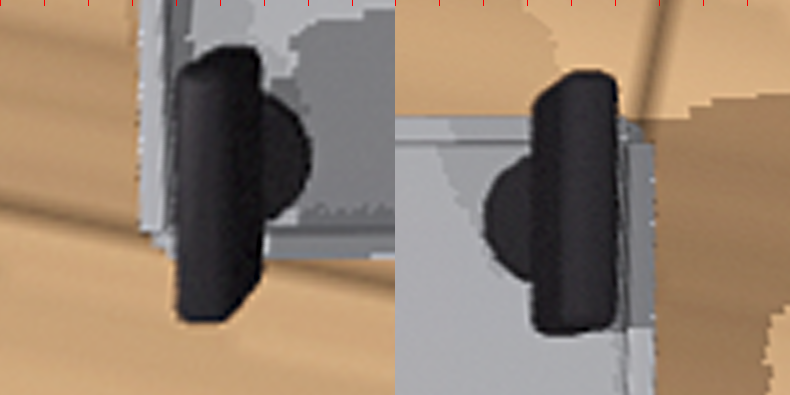

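Both rectified wings are vertical, parallel to the desk's short side within about 1°, so the feet are level. Now the round key.

{"api": "send_rows", "payload": {
  "commands": [
    {"translation":[0.002,0,-0.03],"rot":[0,0,8],"gripper":1},
    {"translation":[0,0,-0.04],"rot":[0,0,8],"gripper":1},
    {"translation":[0,0,-0.04],"rot":[0,0,8],"gripper":1},
    {"translation":[0,0,-0.04],"rot":[0,0,8],"gripper":1},
    {"translation":[0,0,-0.04],"rot":[0,0,8],"gripper":1},
    {"translation":[0,0,-0.03],"rot":[0,0,2],"gripper":1},
    {"translation":[0,0,-0.01],"rot":[0,0,0],"gripper":1},
    {"translation":[0,0,0],"rot":[0,0,0],"gripper":1}
  ]
}}

```text
time: 16.2
position: [0.5405, -0.0133, 0.086]
eef_rot: [-3.139, 0.0, 1.769]
ft_force: [-0.2, 0.2, 0.8]
opening: -0.0002
gripper_force: 0.0
```

{"api": "send_rows", "payload": {
  "commands": [
    {"translation":[0,0,-0.004],"rot":[0,0,0],"gripper":1},
    {"translation":[0,0,-0.003],"rot":[0,0,0],"gripper":1},
    {"translation":[0,0,-0.002],"rot":[0,0,0],"gripper":1},
    {"translation":[0,0,-0.002],"rot":[0,0,0],"gripper":1}
  ]
}}

```text
time: 16.6
position: [0.5416, -0.0124, 0.0768]
eef_rot: [3.14, -0.0, 1.771]
ft_force: [0.5, 0.8, 2.1]
opening: -0.0002
gripper_force: 1.2
```

Contact. Continuing to press.

{"api": "send_rows", "payload": {
  "commands": [
    {"translation":[0,0,-0.002],"rot":[0,0,0],"gripper":1},
    {"translation":[0,0,-0.002],"rot":[0,0,0],"gripper":1},
    {"translation":[0,0,0],"rot":[0,0,0],"gripper":1}
  ]
}}

```text
time: 16.9
position: [0.5416, -0.0124, 0.0727]
eef_rot: [3.14, -0.001, 1.771]
ft_force: [-0.1, 0.5, 6.9]
opening: 0.0004
gripper_force: 3.3
```

{"api": "send_rows", "payload": {
  "commands": [
    {"translation":[0,0,-0.002],"rot":[0,0,0],"gripper":1},
    {"translation":[0,0,-0.001],"rot":[0,0,0],"gripper":1},
    {"translation":[0,0,0],"rot":[0,0,0],"gripper":1}
  ]
}}

```text
time: 17.2
position: [0.5417, -0.0124, 0.0722]
eef_rot: [3.14, -0.003, 1.77]
ft_force: [-7.4, 1.8, 29.2]
opening: 0.0001
gripper_force: 14.6
```

Round key is fully down (spring bottomed). Releasing and moving to the bar key.

{"api": "send_rows", "payload": {
  "commands": [
    {"translation":[0,0,0.01],"rot":[0,0,0],"gripper":1},
    {"translation":[0,0,0.03],"rot":[0,0,0],"gripper":1},
    {"translation":[0.004,-0.021,0],"rot":[0,0,0],"gripper":1},
    {"translation":[0.004,-0.021,0],"rot":[0,0,0],"gripper":1},
    {"translation":[0.004,-0.021,0],"rot":[0,0,0],"gripper":1},
    {"translation":[0,0,0],"rot":[0,0,0],"gripper":1},
    {"translation":[0,0,0],"rot":[0,0,0],"gripper":1}
  ]
}}

```text
time: 17.9
position: [0.5525, -0.0754, 0.1087]
eef_rot: [-3.141, -0.001, 1.77]
ft_force: [0.0, 0.3, 0.4]
opening: 0.0003
gripper_force: 0.0
```

```bash
python3 look.py w11 bar_key_top foot_near_grip; python3 yaw.py t11
```

```text
17.9 [ 0.5525 -0.0754  0.1087] [-179.9578   -0.036   101.4066] 0.00033294773276888485 [0.0407 0.3122 0.4495] [-0.4313  0.5085  0.6527  1.9727 -0.4254  0.7997  0.6627]
tcp px [283.8162 282.7287]
bar_key_top [285.3 248. ] 0.93 [ 0.5537 -0.0772]
bar_key_top [345.2 125.1] 0.39 [ 0.5711 -0.0009]
[ 0.553 -0.074  0.109] [-179.964   -0.057  101.56 ] [ 0.4    0.92  -0.573] [ 0.021 -0.062 -0.033] t 18.05
top (101.8, 65) right (32.33, 38) bottom (154.83, 31) cols top y@260 156 right x@185 359
```

{"api": "send_rows", "payload": {
  "commands": [
    {"translation":[0.0005,-0.002,-0.015],"rot":[0,0,0],"gripper":1},
    {"translation":[0,0,-0.009],"rot":[0,0,0],"gripper":1},
    {"translation":[0,0,-0.005],"rot":[0,0,0],"gripper":1},
    {"translation":[0,0,-0.003],"rot":[0,0,0],"gripper":1},
    {"translation":[0,0,-0.002],"rot":[0,0,0],"gripper":1},
    {"translation":[0,0,-0.002],"rot":[0,0,0],"gripper":1},
    {"translation":[0,0,0],"rot":[0,0,0],"gripper":1}
  ]
}}

```text
time: 18.8
position: [0.5529, -0.0774, 0.073]
eef_rot: [-3.141, -0.001, 1.771]
ft_force: [-3.6, 1.4, 4.8]
opening: 0.0001
gripper_force: 2.3
```

{"api": "send_rows", "payload": {
  "commands": [
    {"translation":[0,0,-0.0015],"rot":[0,0,0],"gripper":1},
    {"translation":[0,0,0],"rot":[0,0,0],"gripper":1}
  ]
}}

```text
time: 19.0
position: [0.5532, -0.0775, 0.0726]
eef_rot: [-3.141, -0.001, 1.771]
ft_force: [-5.9, 1.7, 12.2]
opening: -0.0
gripper_force: 5.9
```

{"api": "send_rows", "payload": {
  "commands": [
    {"translation":[0,0,-0.001],"rot":[0,0,0],"gripper":1},
    {"translation":[0,0,0],"rot":[0,0,0],"gripper":1}
  ]
}}

```text
time: 19.2
position: [0.5532, -0.0776, 0.0724]
eef_rot: [3.142, -0.002, 1.77]
ft_force: [-7.9, 1.7, 19.9]
opening: -0.0001
gripper_force: 9.3
```

{"api": "send_rows", "payload": {
  "commands": [
    {"translation":[0,0,0.01],"rot":[0,0,0],"gripper":1},
    {"translation":[0,0,0.03],"rot":[0,0,0],"gripper":1},
    {"translation":[0,0,0.05],"rot":[0,0,0],"gripper":1},
    {"translation":[0,0,0.05],"rot":[0,0,0],"gripper":1},
    {"translation":[-0.02,0,0.04],"rot":[0,0,0],"gripper":1},
    {"translation":[0,0,0.03],"rot":[0,0,0],"gripper":1},
    {"translation":[0,0,0],"rot":[0,0,0],"gripper":1},
    {"translation":[0,0,0],"rot":[0,0,0],"gripper":1}
  ]
}}

```text
time: 20.0
position: [0.5342, -0.0776, 0.2812]
eef_rot: [3.138, 0.0, 1.771]
ft_force: [-0.3, 0.7, -0.8]
opening: -0.0
gripper_force: 0.0
```

```bash
python3 look.py w12 round_key_top bar_key_top foot_near_grip foot_far_grip
python3 - <<'E'
from h import *
a=save('scene','s12'); w=cv2.imread('pics/w12.png')
cv2.imwrite('pics/c12.png',np.hstack([cv2.resize(w,(400,375)),cv2.resize(a[150:300,170:330],(400,375))[:,:,::-1]]))
E
```

```text
20.0 [ 0.5342 -0.0776  0.2812] [179.8216   0.0137 101.4675] -2.9003916525738306e-05 [-0.3472  0.7174 -0.8111] [-0.5841  0.2594  0.7974  1.8458 -0.2066  1.118   0.4874]
tcp px [283.8188 282.7295]
round_key_top [301.5 129.5] 0.68 [ 0.5412 -0.0136]
bar_key_top [300.6 189.2] 0.74 [ 0.5543 -0.0781]
foot_near_grip [269.    4.9] 0.56 [0.4859 0.0927]
foot_far_grip [406.5 224.8] 0.94 [ 0.6805 -0.0926]
```

View pics/c12.png

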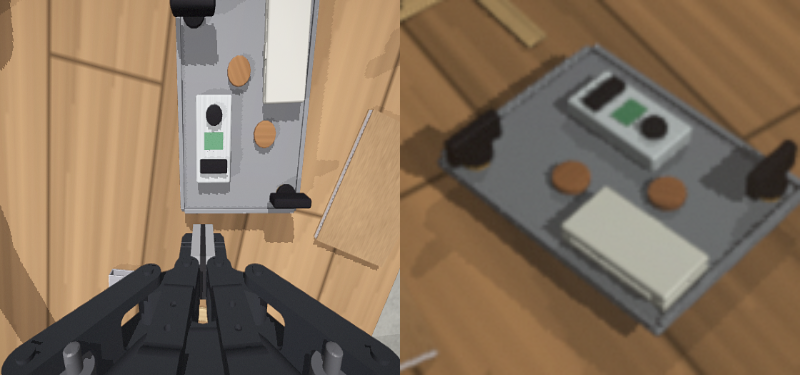

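The final view shows both wings along the short side, both keys up, and nothing disturbed. Handing in.

```bash
python3 -c "
from plant import robot; print(robot.close_job())"
```

```text
the job is handed in; nothing more can be done
None
```

I turned both screw feet to level (wings within about 1° of the desk's short side in the wrist picture; no physical rocking test done), then pressed the round key and after it the bar key fully down, releasing each, and handed the job in at about 20 s; the hand-in returned no verdict.

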